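Lock the shaker platform's loose quarter-turn fastener

TASK

The platform of the bench-top shaker is held down by four sprung quarter-turn fasteners, one near each corner; three are locked, but one still stands up unlocked. Push that one in and turn it clockwise (seen from above) about a quarter turn until it locks and stays down by itself, then let go and move clear. Leave the flask standing in its clamp in the middle of the platform.

Things in the scene. Friction and masses are not known exactly. Their poses are not given: they have to be found in the camera images.
- stud_wing (a point): Grip of the unlocked fastener (at any of the 4 corners): upright black wing 40 mm long, 10 thick, 28 high, on an aluminium cap 46 mm across. Point on the vertical axis, 8 mm below the wing's top, 20 mm above the cap's flat top (grip here), 184 mm above the bench when unlocked. Moves with the wing: x along its length, y through its thickness, z up. Locked ones sit 7 mm lower, wing turned about 80 degrees.
- stud_press (a joint): How far the fastener is pressed straight down, in m: 0 unlocked, 0.016 at the bottom stop. A spring pushes it up with 3 N at 0 rising to 9.4 N at the bottom. It can turn only when pressed 0.0095 or more (0.012 to 0.013 is a good depth to turn at). Locked, it rests at 0.007.
- stud_turn (a joint): Turn of the fastener in rad, growing clockwise seen from above: 0 unlocked, end stop at 1.75. Pressed in and turned past about 1.15 (aim for 1.4), its pins catch and it stays in when let go; let go earlier, it does not lock.
- flask_center (a point): Centre, half-way up, of the small conical glass flask standing in the middle one of the platform's three clamps (64 mm across the base, 27 mm neck, 105 mm high); 183 mm above the bench, z up. Its axis is 147 mm from every fastener's axis. It is to be left standing.
Things that resemble listed ones, but are neither listed nor needed, are in the scene too. What is shaped like the part that bears flask_center but orange, pink or purple is not meant.

How it is judged:
By the outcome, as a careful person would: the job done as asked, in the order asked, and still so for the second after the job is handed in, with the robot touching nothing.
It also fails if it takes over 32 s, if anything falls off the work surface, if the arm or the gripper's body presses on something with over 40 N, if the wrist force passes 120 N, or if a joint passes its speed limit or range.

ROBOT

A 6-joint arm with a two-finger parallel gripper is mounted at the origin on the work surface. World frame = base frame: x ahead of the robot, y to its left, z up, the work surface at z = 0. Lengths are in m, angles in rad, forces in N, time in s.
With the tool pointing down it reaches from about 0.325 to 0.775 m from the base axis. Payload 5.5 kg.
Tool frame: the origin (TCP) lies at the very end of the fingers, on their centre line; the grasp point (between the pads) lies grasp_offset behind it (grasp_offset is the distance from the TCP to the grasp point, in m); z points along the fingers, y is the direction in which the jaws open and shut (so a half turn about z gives the same grasp; the last joint's range is limited). The gripper opens to 88 mm and grips with 3 to 60 N. Pads are 20 mm wide; open, the fingers measure 115 mm over their backs; the gripper's body (75 mm by 178 mm) begins 61 mm behind the grasp point.
Start: joints at [-1.218, 0.091, 1.231, -0, 1.82, -0.057], TCP at [0.239, -0.55, 0.223] pointing down, gripper open.
Joint ranges: [-2.87, 2.87], [-0.86, 2.18], [0.17, 2.46], [-1.51, 4.65], [0.06, 2.69], [-2.65, 2.65]. Speed limits (rad/s): [2.57, 2.57, 3.01, 3.14, 3.14, 3.14].

INTERFACE

Orientations are given as [roll, pitch, yaw] about the fixed x, y, z axes, in that order (R = Rz(yaw) Ry(pitch) Rx(roll)).
In Python, from station import reach, move_straight, goto_joints, set_gripper, wait, inverse_kinematics, get_state, capture, IKError, finish_job, boxes_of, regions_of, place_of, grasp_offset gives the robot as it stands. Calls block until the motion is done:
- reach(position, orientation): joint-space move of the TCP to a pose.
- move_straight(position, speed=0.15, ori=None): straight line of the TCP; ori=None keeps the orientation; speed is the mean speed in m/s.
- goto_joints(angles): joint-space move.
- set_gripper(opening, newtons=None): opening from 0.0 (shut) to 1.0 (fully open); newtons is the grip in N (None keeps the last); returns when the fingers have stopped.
- wait(seconds).
- inverse_kinematics(position, orientation): joint angles nearest the present ones, or None.
- get_state(): the state.
- capture(name): name is "scene" or "top" or "wrist"; returns a dict with "pixels" (420x560x3 uint8, red, green, blue), "K" (3x3 intrinsics, pixels), "k1" (the pictures are not rectified: a ray, as slopes to the right and down, at radius r is drawn at 1 + k1 r^2 times it, then the intrinsics apply), "extrinsics" (4x4, takes a point from world to camera coordinates). Camera axes: x right, y up, looking along -z (the intrinsics and any distortion apply to the point x, -y, -z); pixel columns grow to the right and rows downward; lengths in m; the calibration is good to about 2 mm. A picture is of the moment at which its call begins. There is no depth.
A pose or a line that the arm cannot do raises IKError and nothing moves.
- finish_job(): hands the job in, once; it reports no verdict.
Trained networks look in a picture, given as the dict that the camera call returned (one of the last four; its "shot" number tells which), for a name from the list of things; names that differ only in an ending like _2 or _b are one class to them, and where a whole thing is asked for, a point or a joint stands for the part that bears it (a point fixed in the world has none). Each returns a list of dicts, best first, with "confidence" (0 to 1); they miss things now and then, are a little off and sometimes report something else, mostly with a low value. They report only what shows in the picture. A call takes as long as a camera call. They do not tell look-alikes from the thing itself.
- boxes_of(picture, name): "extent" ([centre column, centre row, width, height] in pixels, round what is visible of it).
- regions_of(picture, name): "pixels" (420x560 bool, what is visible of it) and "extent" ([centre column, centre row, width, height] in pixels, round what is visible of it).
- place_of(picture, name): "point" ([column, row] in pixels: a listed point, or the origin of a listed thing).
The state is a dict: "t": time; "q": joint angles; "qd": joint speeds; "joint_efforts": joint torques, N m; "eef_pos": TCP position; "tcp_rot": TCP orientation; "ft_force": force on the tool from outside, world axes, zero at the start; "wrist_torque": the same for the moment, N m; "finger_gap": opening from 0.0 (shut) to 1.0 (fully open).
Only numpy, scipy, OpenCV 4.12 (cv2) and the standard library are available. Lean on these libraries where they do the work, as an engineer would, in place of code of your own. Each camera call takes 0.05 s, during which the arm holds its last target.

## Working session

There is one attempt and no reset: what is moved stays moved. The work goes in short steps, each a Python script; the robot and the scene stay as the last script left them, time stands still between calls to the robot, and variables do not carry over. Pictures are saved under pics/ and viewed, and the job is handed in when it is done.

```bash
mkdir -p pics; ls
python3 - <<'E'
from station import *
import cv2
print(grasp_offset)
for n in ["scene","top"]:
    p=capture(n); cv2.imwrite(f"pics/{n}0.png",p["pixels"][:,:,::-1])
    for nm in ["stud_wing","flask_center"]:
        print(n,nm,[(d["point"],round(d["confidence"],2)) for d in place_of(p,nm)])
        print([(d["extent"],round(d["confidence"],2)) for d in boxes_of(p,nm)])
    print(p["K"],p["k1"],p["extrinsics"])
print(get_state())
E
```

```text
pics
0.0187
scene stud_wing [([217.4, 191.2], 0.82)]
[([215.7, 197.2, 21.6, 27.4], 0.93)]
scene flask_center [([387.5, 230.5], 0.96), ([277.8, 198.7], 0.77), ([209.2, 309.8], 0.67), ([215.2, 191.4], 0.59)]
[([214.2, 311.8, 26.4, 51.2], 0.92), ([277.7, 199.6, 24.0, 50.0], 0.68), ([388.6, 231.7, 29.7, 47.2], 0.65), ([212.3, 182.2, 10.3, 11.5], 0.48)]
[[486.38807012   0.         271.7402027 ]
 [  0.         486.38807012 211.90255502]
 [  0.           0.           1.        ]] -0.08246238936511506 [[-0.70967813  0.70451668 -0.00363292  0.40858917]
 [-0.45197998 -0.45132364  0.76942906  0.13539036]
 [ 0.54043598  0.54768898  0.63872195 -1.52138201]
 [ 0.          0.          0.          1.        ]]
top stud_wing [([327.1, 164.3], 0.77)]
[([329.9, 168.1, 18.9, 24.1], 0.7)]
top flask_center [([252.6, 108.0], 0.91), ([381.6, 216.9], 0.81), ([265.0, 201.6], 0.67), ([190.0, 316.1], 0.64)]
[([194.9, 317.2, 26.1, 29.5], 0.75), ([269.3, 202.9, 28.8, 31.8], 0.69), ([252.1, 114.0, 25.0, 32.8], 0.59), ([380.8, 219.4, 32.6, 31.8], 0.59)]
[[525.39869176   0.         276.11977755]
 [  0.         525.3
[... 335 characters left out ...]
0  1.00000000e+00]]
{'t': 0.5, 'q': array([-1.21767921e+00,  9.11429838e-02,  1.23070115e+00, -1.62465896e-05,
        1.81979426e+00, -5.66702481e-02]), 'qd': array([-1.34554139e-03, -9.67368403e-04, -1.57054936e-03,  3.88086732e-04,
        7.25313227e-05,  6.09231028e-04]), 'joint_efforts': array([-1.11097947e-03, -4.45668232e+01, -4.06092417e+01,  6.98341336e-02,
        1.99169561e-02, -9.35110847e-06]), 'eef_pos': array([ 0.23906444, -0.55033585,  0.22260482]), 'tcp_rot': array([-3.14154610e+00,  1.31300638e-05,  4.09783367e-01]), 'ft_force': array([ 0.449908  , -0.16898833, -0.1265081 ]), 'wrist_torque': array([-0.02586903, -0.00262959, -0.01889583]), 'finger_gap': 1.0012510000060435}
```

View pics/scene0.png

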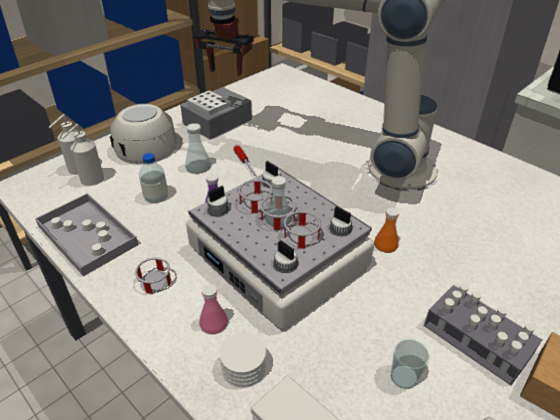

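View pics/top0.png

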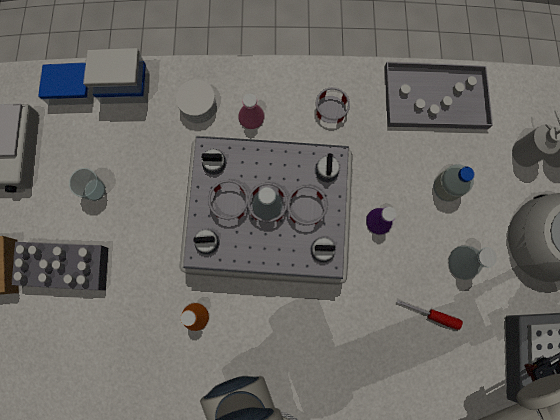

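Run:
```python
import cv2
a=cv2.imread("pics/top0.png")[60:260,200:420];cv2.imwrite("pics/top0c.png",cv2.resize(a,(660,600),interpolation=cv2.INTER_CUBIC))
a=cv2.imread("pics/scene0.png")[130:350,170:440];cv2.imwrite("pics/scene0c.png",cv2.resize(a,(730,595),interpolation=cv2.INTER_CUBIC))
```

```text
(no output)
```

View pics/top0c.png

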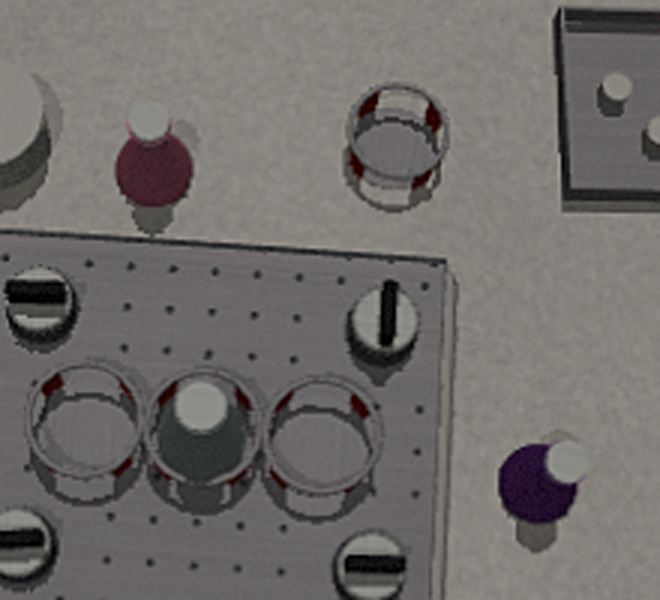

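View pics/scene0c.png

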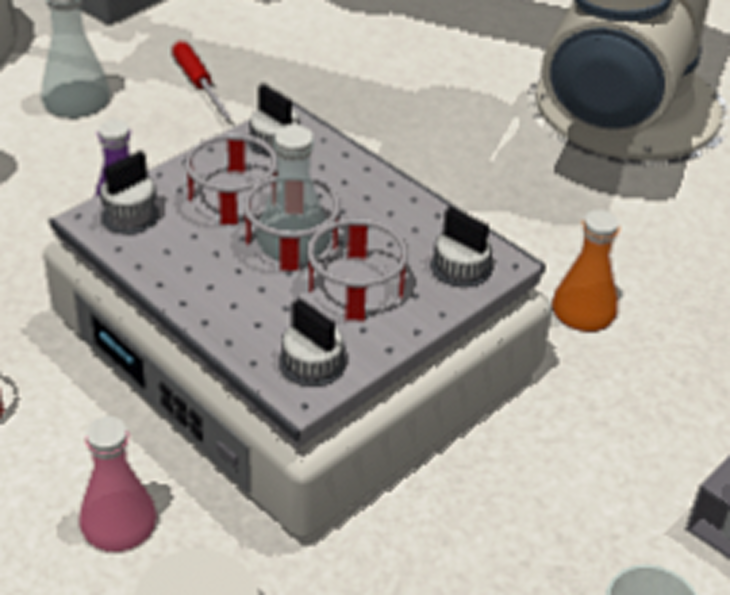

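The four fasteners in the top view are at (213,158), (327,165), (205,240) and (323,248). The one at (327,165), which is (217,191) in the scene view, has its wing at right angles to the other three, so it is the unlocked one. The crops confirm this. Next I'll triangulate it.

```bash
cat > h.py <<'E'
from station import *
import numpy as np, cv2
def undist(p,uv):
    K=p["K"]; d=np.array([(uv[0]-K[0,2])/K[0,0],(uv[1]-K[1,2])/K[1,1]])
    s=d.copy()
    for _ in range(30): s=d/(1+p["k1"]*(s@s))
    return s
def ray(p,uv):
    s=undist(p,uv); E=p["extrinsics"]; R=E[:3,:3]
    return -R.T@E[:3,3], R.T@np.array([s[0],-s[1],-1.])
def at_z(p,uv,z):
    o,d=ray(p,uv); return o+d*(z-o[2])/d[2]
def proj(p,X):
    E=p["extrinsics"]; c=E[:3,:3]@X+E[:3,3]; s=np.array([c[0],-c[1]])/-c[2]
    s=s*(1+p["k1"]*(s@s)); return p["K"][:2,:2]@s+p["K"][:2,2]
E
python3 - <<'E'
from h import *
a=capture("scene");b=capture("top")
print("scene",at_z(a,(217.4,191.2),.184),"top",at_z(b,(327.1,164.3),.184))
oa,da=ray(a,(217.4,191.2)); ob,db=ray(b,(327.1,164.3))
s=np.linalg.lstsq(np.c_[da,-db],ob-oa,rcond=None)[0]; print(oa+da*s[0],ob+db*s[1])
print("flask",at_z(b,(265,201.6),.183),at_z(a,(277.8,198.7),.183))
for uv in [(213,158),(205,240),(323,248)]: print(at_z(b,uv,.177))
# wing edge ends in crop
print(at_z(b,(200+391/3,60+282/3),.192),at_z(b,(200+388/3,60+346/3),.192))
X=at_z(b,(327.1,164.3),.184); X[2]=.4
for y in (0,np.pi,np.pi/2,np.pi-1.5): print(y,inverse_kinematics(X,[np.pi,0,y]))
E
```

```text
scene [ 0.62997352 -0.12403708  0.184     ] top [ 0.63219644 -0.12079459  0.184     ]
[ 0.63211154 -0.12116278  0.18669537] [ 0.63153321 -0.12051973  0.18646837]
flask [0.5551517  0.00430587 0.183     ] [ 0.54986651 -0.0054814   0.183     ]
[0.64651143 0.11085249 0.177     ]
[0.47855802 0.12284073 0.177     ]
[ 0.46332363 -0.11062017  0.177     ]
[ 0.65157668 -0.12687468  0.192     ] [ 0.60728579 -0.12395461  0.192     ]
0 [-2.41645428e-01  3.58481251e-01  5.97034023e-01 -4.44089210e-16
  2.18607738e+00  1.32915090e+00]
3.141592653589793 [-0.24164543  0.35848125  0.59703402  0.          2.18607738 -1.81244176]
1.5707963267948966 [-2.41645428e-01  3.58481251e-01  5.97034023e-01 -4.44089210e-16
  2.18607738e+00 -2.41645428e-01]
1.6415926535897931 [-2.41645428e-01  3.58481251e-01  5.97034023e-01 -4.44089210e-16
  2.18607738e+00 -3.12441755e-01]
```

Run:
```python
from h import *
reach([0.632,-0.1215,0.31],[np.pi,0,np.pi-0.066]); 
p=capture("wrist"); cv2.imwrite("pics/w1.png",p["pixels"][:,:,::-1])
r=place_of(p,"stud_wing"); print([(d["point"],d["confidence"],at_z(p,d["point"],.184)) for d in r])
g=regions_of(p,"stud_wing"); print([(d["extent"],d["confidence"]) for d in g])
m=p["pixels"].max(2)
print(get_state()["t"],get_state()["eef_pos"],get_state()["tcp_rot"])
np.savez("w1.npz",**{k:np.asarray(v) for k,v in p.items()})
for s in (-1,1):
  print(proj(p,np.array([0.632,-0.1215,.192])+.02*s*np.array([np.cos(-.066),np.sin(-.066),0])))
```

```text
[([276.6, 210.1], 0.85, array([ 0.63845867, -0.12270717,  0.184     ]))]
[([275.8, 203.8, 51.0, 58.6], 0.88)]
2.8583 [ 0.63178676 -0.12235833  0.30986493] [-3.14152959e+00 -2.24781810e-04  3.07400577e+00]
[277.47467092 182.25961323]
[277.48752957 227.20150747]
```

View pics/w1.png

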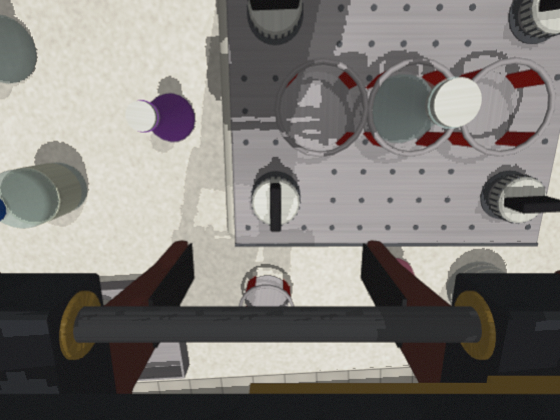

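Run:
```python
import cv2,numpy as np
a=cv2.imread("pics/w1.png")[165:245,235:320];cv2.imwrite("pics/w1c.png",cv2.resize(a,None,fx=7,fy=7,interpolation=cv2.INTER_NEAREST))
from h import *
p=dict(np.load("w1.npz")); E=p["extrinsics"]; print("cam",-E[:3,:3].T@E[:3,3], E[2,:3])
g=p["pixels"].max(2)
m=(g[178:236,262:292]<45).astype(np.uint8); n,l,st,c=cv2.connectedComponentsWithStats(m); print(st,c)
i=1+np.argmax(st[1:,4]); 
for r in range(0,58,3):
  x=np.where(l[r]==i)[0]
  if len(x): print(r+178,x.min()+262,x.max()+262)
```

```text
cam [ 0.56374935 -0.11733439  0.47196418] [-0.25428853  0.01684277  0.96698173]
[[   0    0   30   58 1304]
 [   0    0    3    2    4]
 [  25    0    5    3    7]
 [   9    5    9   48  425]] [[14.96319018 28.69018405]
 [ 1.          0.25      ]
 [26.57142857  0.85714286]
 [13.00705882 28.63764706]]
184 271 278
187 271 279
190 271 279
193 271 279
196 271 279
199 271 279
202 271 279
205 271 279
208 271 279
211 271 279
214 271 279
217 271 279
220 271 279
223 271 279
226 271 279
229 271 279
```

View pics/w1c.png

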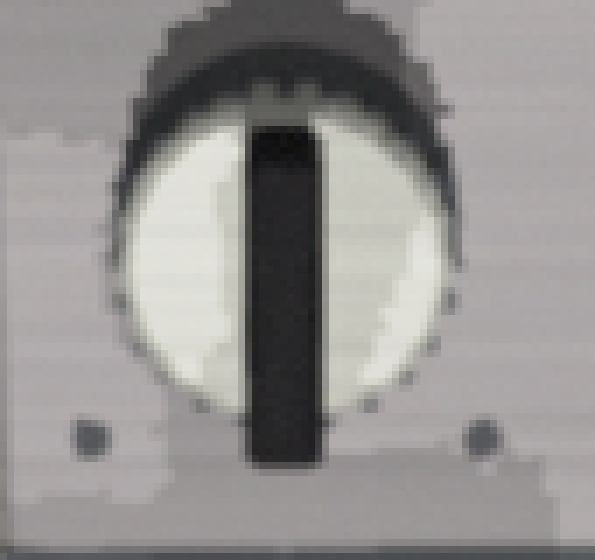

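Run:
```python
from h import *
p=dict(np.load("w1.npz"))
print("w1 top",at_z(p,(275.3,188),.192),at_z(p,(275.3,231.7),.192),"cap",at_z(p,(275.5,202.5),.164))
q=get_state()["q"].copy(); q[5]+=np.pi; goto_joints(q); wait(.1)
p=capture("wrist"); cv2.imwrite("pics/w2.png",p["pixels"][:,:,::-1])
np.savez("w2.npz",**{k:np.asarray(v) for k,v in p.items()})
print([(d["point"],d["confidence"],at_z(p,d["point"],.184)) for d in place_of(p,"stud_wing")])
c=proj(p,np.array([.634,-.122,.184])).astype(int); print(c)
a=p["pixels"][c[1]-40:c[1]+40,c[0]-42:c[0]+43,::-1]; cv2.imwrite("pics/w2c.png",cv2.resize(a,None,fx=7,fy=7,interpolation=cv2.INTER_NEAREST))
print(get_state()["t"],get_state()["eef_pos"],get_state()["tcp_rot"])
```

```text
w1 top [ 0.61686248 -0.12236106  0.192     ] [ 0.65598162 -0.12502319  0.192     ] cap [ 0.63613758 -0.12362367  0.164     ]
[([276.7, 199.9], 0.68, array([ 0.6368684 , -0.12199482,  0.184     ]))]
[276 203]
5.7083 [ 0.63179614 -0.12235054  0.30982887] [ 3.14154860e+00  2.95186318e-04 -6.74363693e-02]
```

View pics/w2c.png

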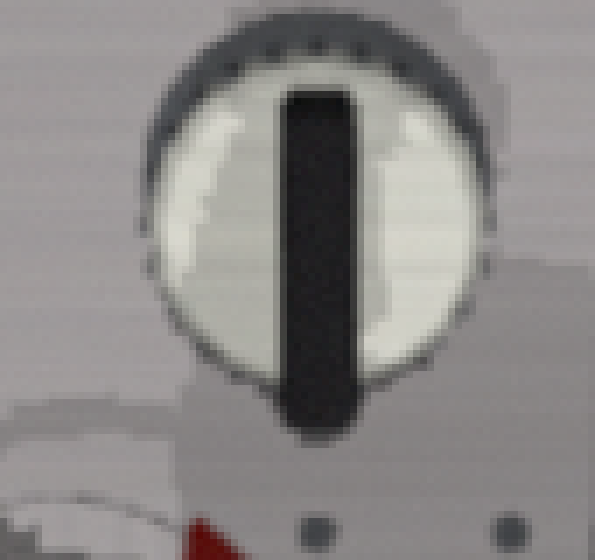

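Run:
```python
from h import *
p=dict(np.load("w2.npz"))
print("w2 top",at_z(p,(279.4,180),.192),at_z(p,(279.4,224.5),.192),"cap",at_z(p,(279.0,194.4),.164), "diam",at_z(p,(234+150/7,194.4),.164),at_z(p,(234+480/7,194.4),.164))
```

```text
w2 top [ 0.65578978 -0.12556096  0.192     ] [ 0.61642906 -0.12302077  0.192     ] cap [ 0.63749985 -0.12418497  0.164     ] diam [ 0.6389702 -0.1019943  0.164    ] [ 0.63602909 -0.14637466  0.164     ]
```

Run:
```python
from h import *
def s(l):
    a=get_state(); print(l,round(a["t"],2),a["eef_pos"].round(4),a["tcp_rot"].round(3),a["ft_force"].round(1),a["wrist_torque"].round(2),round(a["finger_gap"],3))
q=get_state()["q"].copy(); q[5]-=np.pi; goto_joints(q)
o=[np.pi,0,np.pi-0.067]; x,y=.6365,-.124
reach([x,y,.23],o); set_gripper(.5)
move_straight([x,y,.1665],speed=.08,ori=o); s("down")
set_gripper(0,30); s("grip")
p=capture("scene"); cv2.imwrite("pics/s2.png",cv2.resize(p["pixels"][120:300,140:340,::-1],(660,594)))
```

```text
down 10.54 [ 0.6368 -0.1241  0.1673] [-3.141e+00  1.000e-03  3.075e+00] [ 0.2  0.1 -0.4] [ 0.09 -0.1   0.03] 0.502
grip 11.17 [ 0.6365 -0.1244  0.1666] [-3.141  0.     3.074] [-0.5 -1.1  1.3] [-0.17 -0.15  0.  ] 0.11
```

View pics/s2.png

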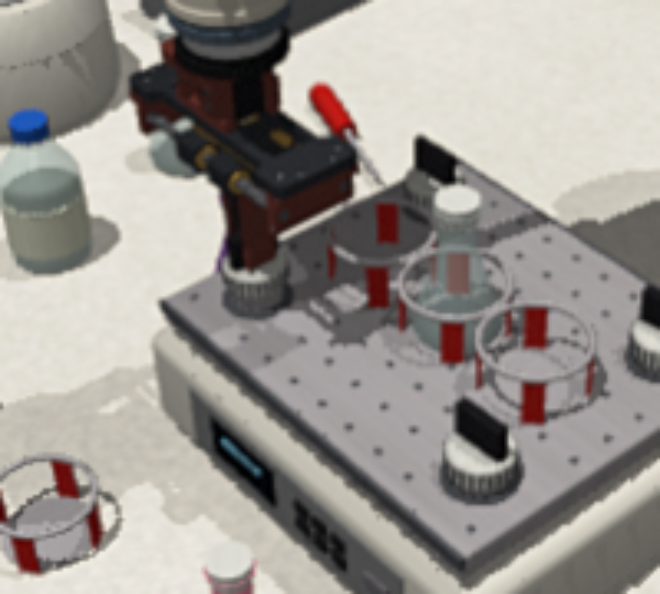

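The gap is 9.7 mm, so the wing is gripped. Next I press it in and watch the force.

Run:
```python
from h import *
def s(l):
    a=get_state(); print(l,round(a["t"],2),a["eef_pos"].round(4),a["tcp_rot"].round(3),a["ft_force"].round(1),a["wrist_torque"].round(2),round(a["finger_gap"],3))
x,y=.6365,-.124
move_straight([x,y,.160],speed=.03); s("6.6")
move_straight([x,y,.1540],speed=.03); wait(.1); s("12.6")
q=get_state()["q"].copy(); q0=inverse_kinematics([x,y,.154],[np.pi,0,np.pi-.067]); print(q,q0)
q0[5]+=.2; goto_joints(q0); wait(.1); s("turn.2")
```

```text
6.6 11.58 [ 0.6365 -0.1243  0.1604] [-3.141e+00  1.000e-03  3.074e+00] [-1.  -2.6  3.9] [-0.4   0.16  0.04] 0.112
12.6 12.03 [ 0.6366 -0.1243  0.155 ] [-3.141e+00  1.000e-03  3.074e+00] [-1.8 -3.   6.1] [-0.38  0.27  0.04] 0.113
[-2.45018914e-01  2.18346047e-01  1.20994141e+00 -4.43592148e-04
  1.71217305e+00 -1.74869452e+00] [-0.24486091  0.21914639  1.21081608  0.          1.71163018 -1.74865723]
turn.2 12.44 [ 0.6365 -0.1246  0.1551] [-3.141e+00  1.000e-03  2.874e+00] [-2.2 -2.7  6.6] [-0.53  0.36  0.  ] 0.11
```

Run:
```python
from h import *
def s(l):
    a=get_state(); print(l,round(a["t"],2),a["eef_pos"].round(4),a["tcp_rot"].round(3),a["ft_force"].round(1),a["wrist_torque"].round(2),round(a["finger_gap"],3))
x,y=.6365,-.124
move_straight([x,y,.1528],speed=.03,ori=[np.pi,0,np.pi-.267]); s("deeper")
p=capture("scene"); cv2.imwrite("pics/s3.png",cv2.resize(p["pixels"][150:240,170:270,::-1],(660,594),interpolation=cv2.INTER_CUBIC))
q0=get_state()["q"]; print(q0)
```

```text
deeper 12.69 [ 0.6365 -0.1246  0.1539] [-3.141e+00  1.000e-03  2.874e+00] [-2.5 -2.9  6.6] [-0.58  0.34 -0.03] 0.112
[-2.45237644e-01  2.18296619e-01  1.21181145e+00 -9.06526797e-04
  1.71012469e+00 -1.54866004e+00]
```

View pics/s3.png

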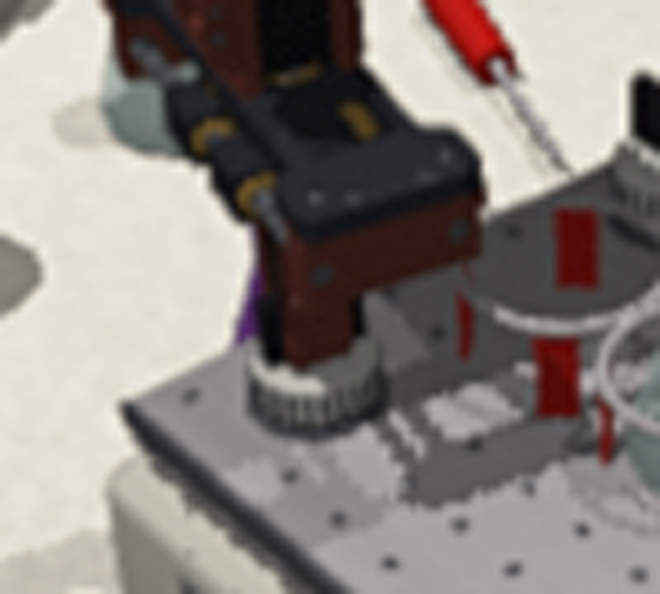

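The cap is down and turning freely. I'll complete the turn.

Run:
```python
from h import *
def s(l):
    a=get_state(); print(l,round(a["t"],2),a["eef_pos"].round(4),a["tcp_rot"].round(3),a["ft_force"].round(1),a["wrist_torque"].round(2),round(a["finger_gap"],3))
x,y=.6365,-.124
q=inverse_kinematics([x,y,.1528],[np.pi,0,np.pi-.267]); b=q[5]
for d in (.4,.8,1.22):
    q[5]=b+d; goto_joints(q); s(d)
wait(.1); s("end")
```

```text
0.4 13.21 [ 0.6363 -0.1251  0.154 ] [-3.140e+00  2.000e-03  2.473e+00] [-3.2 -4.4  6.6] [-0.8   0.48  0.01] 0.115
0.8 13.68 [ 0.6359 -0.1254  0.1538] [-3.140e+00  2.000e-03  2.073e+00] [-3.8 -5.8  7. ] [-1.03  0.76  0.03] 0.113
1.22 14.16 [ 0.6354 -0.1256  0.1536] [-3.140e+00  2.000e-03  1.653e+00] [-6.4 -6.3  7. ] [-1.04  1.08  0.02] 0.112
end 14.26 [ 0.6354 -0.1256  0.1536] [-3.140e+00  2.000e-03  1.653e+00] [-7.  -4.9  6.3] [-1.1   1.18 -0.  ] 0.11
```

Run:
```python
from h import *
def s(l):
    a=get_state(); print(l,round(a["t"],2),a["eef_pos"].round(4),a["tcp_rot"].round(3),a["ft_force"].round(1),a["wrist_torque"].round(2),round(a["finger_gap"],3))
x,y=.6354,-.1256
move_straight([x,y,.158],speed=.03); wait(.1); s("rise")
set_gripper(.5); s("open")
p=get_state()["eef_pos"]
move_straight([p[0],p[1],.26],speed=.12); s("up")
reach([.60,-.30,.32],[np.pi,0,np.pi-1.487]); s("clear")
for n in ("scene","top"):
    c=capture(n); np.savez(n+"_e.npz",**{k:np.asarray(v) for k,v in c.items()})
    r=place_of(c,"stud_wing"); print(n,[(d["point"],round(d["confidence"],2)) for d in r])
    a=c["pixels"][130:350,170:440] if n=="scene" else c["pixels"][120:300,170:390]
    cv2.imwrite(f"pics/{n}_e.png",cv2.resize(a[:,:,::-1],(730,596),interpolation=cv2.INTER_CUBIC))
```

```text
rise 14.69 [ 0.6353 -0.1257  0.1583] [3.142 0.    1.654] [-3.1 -2.   5.6] [-0.45  0.41 -0.06] 0.113
open 15.4 [ 0.6353 -0.1256  0.1576] [-3.141 -0.     1.655] [-0.5 -0.3  0.1] [-0.02 -0.13 -0.01] 0.498
up 16.4 [ 0.6351 -0.1255  0.2589] [-3.140e+00 -1.000e-03  1.655e+00] [0.4 0.1 0.3] [-0.06 -0.11  0.01] 0.5
clear 17.18 [ 0.6003 -0.2991  0.319 ] [-3.141e+00 -1.000e-03  1.655e+00] [ 0.4  0.5 -0.5] [ 0.01 -0.09 -0.  ] 0.497
scene [([214.4, 192.3], 0.58)]
top [([328.2, 167.9], 0.72)]
```

View pics/scene_e.png

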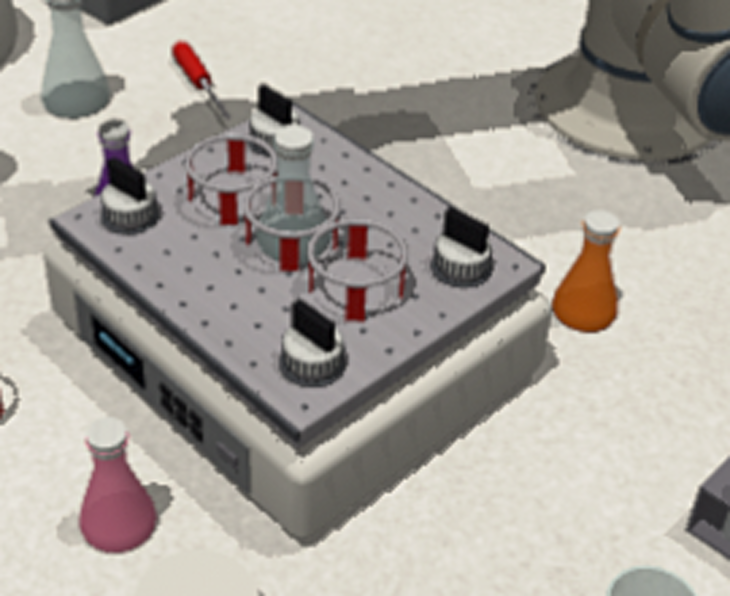

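View pics/top_e.png

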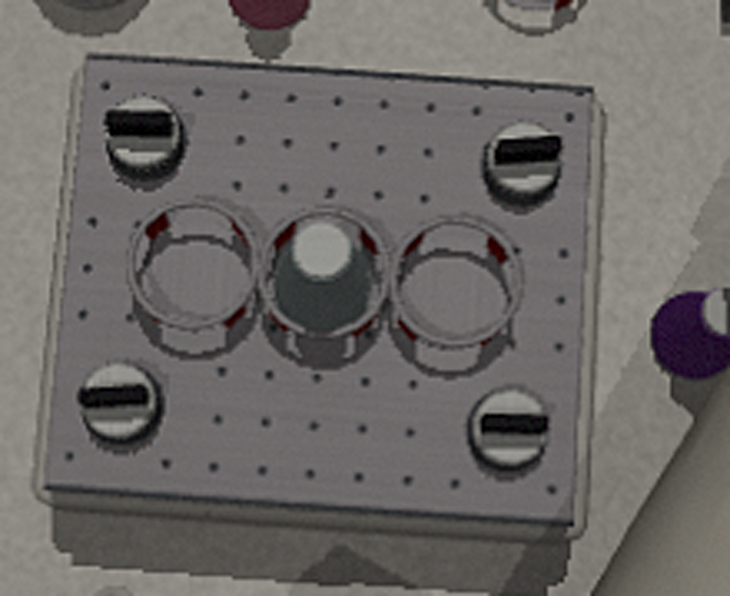

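Run:
```python
from h import *
c=dict(np.load("scene_e.npz")); t=dict(np.load("top_e.npz"))
old=cv2.imread("pics/scene0.png")
a=old[165:225,190:245]; b=c["pixels"][165:225,190:245,::-1]
cv2.imwrite("pics/cmp.png",cv2.resize(np.hstack([a,b]),None,fx=7,fy=7,interpolation=cv2.INTER_NEAREST))
for z in (.164,.157,.192,.185): print(z,proj(c,np.array([.6365,-.124,z])))
```

```text
0.164 [215.90683513 199.18528888]
0.157 [216.13409577 201.51991697]
0.192 [214.98208776 189.66305485]
0.185 [215.21565642 192.07154635]
```

View pics/cmp.png

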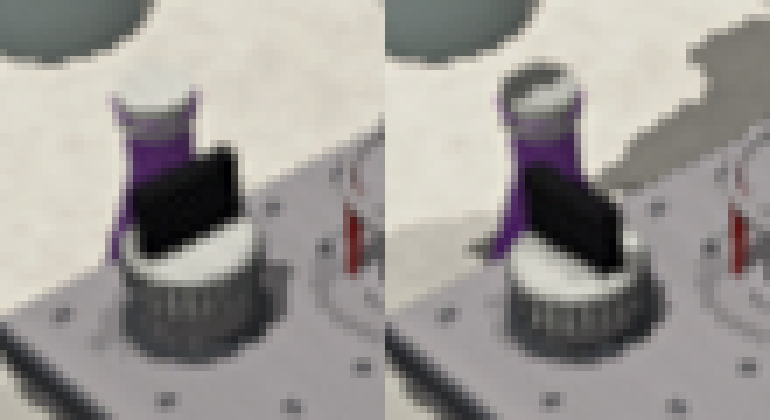

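The cap now sits about 2–3 px lower than before, which is what 7 mm should look like (2.3 px). It has stayed down by itself, its wing lines up with the other three, and the flask is still standing.

```bash
python3 -c "
from station import *
print(get_state()['t']); print(finish_job())"
```

```text
17.375
the job is handed in; nothing more can be done
None
```

The unlocked fastener is now locked down, and I handed the job in at about 17.4 s of the 32 s allowed. It was the one at top-view pixel (327,165), roughly x 0.6365, y -0.124.

I gripped its wing, pressed it in about 12.7 mm and turned it about 1.42 rad clockwise. I then eased it up until the catch should hold it, let go and moved the arm clear.

**Last checks:**
- **Locked:** after release the cap stays about 2–3 px lower in the scene camera, where a 7 mm drop predicts 2.3 px. The wing lines up with the other three to within a few degrees.
- **Flask:** it is still standing in the middle clamp, and nothing else was disturbed.
- **Forces:** every reading I took was under about 12 N at the wrist, and close to zero once the gripper was clear.

**Disagreements:**
- **Position:** the first scene and top camera fixes were 4–7 mm off from the wrist camera. I used two wrist views taken half a turn apart, which agreed to about 1.5 mm.
- **Pressing force:** it read 1–1.5 N below the stated spring values. The fastener still turned freely and caught.

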